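# Show which objective goes into which socket

### The job

Record a pointing clip for the colleague reassembling the microscope: press the button on the recording box fully in and release it, then point straight down at the longest of the four loose objectives and dwell two seconds, fingertips about 2 cm above the middle of its top. Then point in the same way at the one empty socket of the nosepiece turret, dwell two seconds and finish still pointing there. Do not touch, move or lift any objective or the turret, do not point at another objective or a covered socket on the way, and leave everything else where it is.

Things in the scene. Friction and masses are not known exactly. Their poses are not given: they have to be found in the camera images.
- rec (a joint): Push button of the recording box, spring return: 0 = out, 0.006 m = fully in, about 4 N to push fully in; it counts as pressed from 0.004 m. Vertical travel, downward.
- rec_top (a point): Centre of the top of that button: a round grey cap 28 mm across in a black housing on top of the recording box (a low grey box 110 x 90 x 35 mm on the robot's left, fixed to the bench, turned by up to 0.5 rad). The point sinks with the button.
- obj_long_nose (a point): Microscope objective, loose, plain aluminium, standing upright nose up on a thin dark mat among three others. The longest: 78 mm tall, 34 mm across, narrowing to 16 mm at the top. The point is the centre of its top (the small lens end), z up. Weighs about 150 g and tips easily.
- obj_mid_nose (a point): Microscope objective, loose, plain aluminium, standing upright nose up on a thin dark mat among three others. Medium: 52 mm tall, 33 mm across, narrowing to 16 mm at the top. The point is the centre of its top (the small lens end), z up.
- obj_wide_nose (a point): Microscope objective, loose, plain aluminium, standing upright nose up on a thin dark mat among three others. The thick one: 46 mm tall, 44 mm across, narrowing to 30 mm at the top. The point is the centre of its top (the small lens end), z up.
- obj_short_nose (a point): Microscope objective, loose, plain aluminium, standing upright nose up on a thin dark mat among three others. The short one: 32 mm tall, 32 mm across, narrowing to 20 mm at the top. The point is the centre of its top (the small lens end), z up.
- turret: Nosepiece turret taken off the microscope, lying on the bench on the robot's right with its sockets up, fixed: a dark round disc 116 mm across with a ribbed rim, its flat top at 30 mm. Origin at the centre of its underside, z up; any yaw. Four socket places 31 mm from its axis at quarter turns: the empty one towards its own +x, covered ones towards +y, -x and -y.
- socket (a point): Centre of the mouth of the turret's empty socket: an open brass collar 33 mm across, 23 mm bore, standing 8 mm above the turret's top, so its mouth is 38 mm above the bench.
- cap0 (a point): Centre of the top of the black dust cap (33 mm across, 12 mm high, top 42 mm above the bench) covering the turret's +y socket.
- cap1 (a point): Centre of the top of the black dust cap (33 mm across, 12 mm high, top 42 mm above the bench) covering the turret's -x socket.
- cap2 (a point): Centre of the top of the black dust cap (33 mm across, 12 mm high, top 42 mm above the bench) covering the turret's -y socket.
- oil: Small amber immersion-oil bottle, 28 mm across, 65 mm tall, loose bystander; origin at the centre of its underside.
- dish: Clear shallow dish, 86 mm across, 15 mm tall, loose bystander; origin at the centre of its underside.
- canister: White lidded objective canister with a black cap, 40 mm across, 60 mm tall, loose bystander; origin at the centre of its underside.
- driver: Screwdriver 150 mm long lying on the bench, loose bystander; lies along its x axis.
- slidebox: White closed slide box 90 x 150 x 35 mm, loose bystander; origin at the centre of its underside.
- mug: White mug 76 mm across, 90 mm tall, loose bystander; origin at the centre of its underside.

How it is judged:
By the outcome, as a careful person would: the job done as asked, in the order asked, and still so for the second after the job is handed in, with the robot touching nothing.
It also fails if it takes over 56 s, if anything falls off the work surface, if the arm or the gripper's body presses on something with over 40 N, if the wrist force passes 120 N, or if a joint passes its speed limit or range.

### The arm

A 7-joint arm with a two-finger parallel gripper is mounted at the origin on the work surface. World frame = base frame: x ahead of the robot, y to its left, z up, the work surface at z = 0. Lengths are in m, angles in degrees, forces in N, time in s.
With the tool pointing down it reaches from about 0.425 to 0.875 m from the base axis. Payload 4.7 kg.
Tool frame: the origin (TCP) lies at the very end of the fingers, on their centre line; the grasp point (between the pads) lies 19 mm behind it; z points along the fingers, y is the line along which they close (so a half turn about z gives the same grasp; the last joint's range is limited). The gripper opens to 87 mm and grips with 3 to 60 N. Pads are 19 mm wide; open, the fingers measure 117 mm over their backs; the gripper's body (75 mm by 190 mm) begins 51 mm behind the grasp point.
Start: joints at [0.808, 18.392, -4.016, 83.108, 1.295, 78.541, -3.26], TCP at [0.65, -0, 0.223] pointing down, gripper open.
Joint ranges: [-163.93, 163.93], [-17.29, 119.83], [-79.2, 71.16], [3.27, 140.29], [-89.18, 269.18], [5.43, 117.66], [-154.24, 154.24]. Speed limits (degrees/s): [147.25, 147.25, 180, 180, 180, 180, 180].

### API

Orientations are given as a 3x3 rotation matrix whose columns are the frame's x, y, z axes.
In Python, from cell import state, grab_frame, sign_off, look_for, silhouettes gives the robot as it stands.
- The arm moves only by the tool arm_command, never from a script. Its argument "increments" is a list of rows, each a list of 3 entries, a list of its own where there are three numbers: the opening, from 0 (shut) to 1 (fully open), then the shift along the tool's x, y, z in mm, then the turn about the tool's z in rad. A call has 1 to 20 rows; each row is the pose to reach, as a shift and turn from the pose commanded when the call began, along the tool's axes at that moment; what a row does not reach only later rows make up. A row lasts 1/10 s, in which the tool goes at most 50 mm and 8.59 degrees, less where a joint would pass 70% of its speed; a pose out of reach is approached as far as the arm can. A call with a gripper value outside its range is refused whole. The fingers move at their own pace and stop on an object; "squeeze" is the grip in N (left out, the last holds). Time passes only in rows, so rows that repeat a pose let the fingers close. It gives the time, the measured TCP pose, the force, the opening and the grip force at its end, in the units of the state.
- state(): the state, without advancing time (a new reading comes with each control period).
- grab_frame(name): name is "scene" or "side" or "wrist"; returns a dict with "img" (384x512x3 uint8, red, green, blue), "mtx" (3x3 intrinsics, pixels), "R" (3x3) and "t" (3): a world point X has camera coordinates R X + t. Camera axes: x right, y down, z forward; pixel columns grow to the right and rows downward; lengths in m; the calibration is good to about 2 mm. The wrist camera is an equidistant fisheye: a pixel r from the principal point sees the ray r / f radians off the axis. A picture is of the moment at which its call begins. There is no depth.
- sign_off(): hands the job in; it is judged then, once.
Trained networks look in the newest picture that a camera, given by its name, has taken for a name from the list of things; names that differ only in an ending like _2 or _b are one class to them, and where a whole thing is asked for, a point or a joint stands for the part that bears it (a point fixed in the world has none). Each returns a list of dicts, best first, with "conf" (0 to 1); they miss things now and then, are a little off and sometimes report something else, mostly with a low value. They report only what shows in the picture. A call takes as long as a camera call.
- look_for(camera, target): "centre" ([x, y, z] in m, in world coordinates, good to about 4 mm: the middle of the surface that is visible of it).
- silhouettes(camera, target): "mask" (384x512 bool, what is visible of it).
The state is a dict: "time": time; "joint_positions": joint angles; "qd": joint speeds; "effort": joint torques, N m; "position": TCP position; "tcp_rot": TCP orientation; "contact_force": force on the tool from outside, world axes, zero at the start; "wrist_torque": the same for the moment, N m; "grip_width": finger opening in m; "grip_force": force on a finger pad.
Only numpy, scipy, OpenCV 4.12 (cv2) and the standard library are available. Lean on these libraries where they do the work, as an engineer would, in place of code of your own. Each camera call takes 0.05 s, during which the arm holds its last target. There are 200 camera calls.

## Working session

There is one attempt and no reset: what is moved stays moved. The work goes in short steps, Python scripts to look and compute and a tool call to move; the robot and the scene stay as the last step left them, time stands still between calls to the robot, and variables do not carry over. Pictures are saved under pics/ and viewed, at most 10 in all, crops included, and the job is handed in when it is done.

Besides the shell and the picture viewer there is one more tool, called after "Request:" by a JSON object that holds its "fn" and its "kwargs". arm_command: Moves the arm, as the interface text tells. Its arguments: {"type":"object","properties":{"increments":{"type":"array","items":{"type":"array"}},"squeeze":{"type":"number"}},"required":["increments"]}

```bash
mkdir -p pics; cat > h.py <<'E'
import numpy as np, cv2
from cell import *
def ray(f,uv):
    K=f["mtx"];R=np.array(f["R"]);t=np.array(f["t"])
    d=R.T@np.array([(uv[0]-K[0][2])/K[0][0],(uv[1]-K[1][2])/K[1][1],1]);return -R.T@t,d
def at_z(f,uv,z):
    o,d=ray(f,uv);return o+d*(z-o[2])/d[2]
def proj(f,X):
    p=np.array(f["R"])@np.array(X)+np.array(f["t"]);q=np.array(f["mtx"])@p;return q[:2]/q[2]
E
python3 - <<'E'
from h import *
s=state();print(s["time"],s["position"],np.round(s["tcp_rot"],3).tolist())
for c in("scene","side"):
    f=grab_frame(c);cv2.imwrite(f"pics/{c}0.png",cv2.resize(f["img"][:,:,::-1],(800,600)))
    print(c,np.round(-np.array(f["R"]).T@f["t"],3))
    for n in["rec_top","rec","obj_long_nose","obj_mid_nose","obj_wide_nose","obj_short_nose","turret","socket","cap0"]:
        print(n,[(np.round(d["centre"],3).tolist(),round(d["conf"],2),np.round(proj(f,d["centre"])*1.5625).tolist()) for d in look_for(c,n)[:3]])
E
```

```text
0.0 [ 6.49450922e-01 -5.53751694e-05  2.21454395e-01] [[-0.0, 1.0, -0.002], [1.0, 0.0, -0.0], [-0.0, -0.002, -1.0]]
scene [1.388 0.109 0.63 ]
rec_top []
rec []
obj_long_nose [([0.454, 0.14, 0.045], 0.6, [510.0, 285.0])]
obj_mid_nose [([0.615, 0.022, 0.03], 0.77, [434.0, 337.0])]
obj_wide_nose [([0.499, 0.012, 0.03], 0.58, [438.0, 298.0])]
obj_short_nose [([0.454, 0.137, 0.045], 0.68, [509.0, 285.0]), ([0.608, 0.159, 0.022], 0.61, [518.0, 348.0])]
turret [([0.533, -0.19, 0.029], 0.97, [326.0, 297.0])]
socket [([0.533, -0.19, 0.029], 0.62, [326.0, 297.0])]
cap0 [([0.532, -0.192, 0.029], 0.91, [325.0, 297.0]), ([0.411, -0.073, 0.029], 0.62, [401.0, 270.0])]
side [-0.002  0.874  0.801]
rec_top [([0.497, 0.33, 0.056], 0.59, [299.0, 446.0])]
rec [([0.493, 0.327, 0.058], 0.68, [302.0, 445.0]), ([0.429, 0.145, 0.048], 0.3, [402.0, 398.0])]
obj_long_nose [([0.428, 0.144, 0.047], 0.7, [403.0, 398.0]), ([0.489, -0.172, 0.028], 0.28, [458.0, 307.0])]
obj_mid_nose [([0.598, 0.029, 0.034], 0.67, [359.0, 337.0]), ([0.493, -0.172, 0.027], 0.54, [457.0, 307.0]), ([0.388, -0.062, 0.04], 0.41, [479.0, 346.0])]
obj_wide_nose [([0.473, 0.025, 0.025], 0.82, [416.0, 362.0])]
obj_short_nose [([0.591, 0.167, 0.021], 0.56, [317.0, 383.0]), ([0.782, 0.102, 0.02], 0.28, [260.0, 330.0])]
turret [([0.495, -0.178, 0.029], 0.67, [457.0, 305.0]), ([0.779, 0.101, 0.021], 0.18, [261.0, 330.0])]
socket [([0.49, -0.173, 0.026], 0.72, [458.0, 308.0])]
cap0 [([0.495, -0.17, 0.025], 0.83, [455.0, 308.0]), ([0.776, 0.1, 0.019], 0.29, [263.0, 331.0])]
```

View pics/scene0.png

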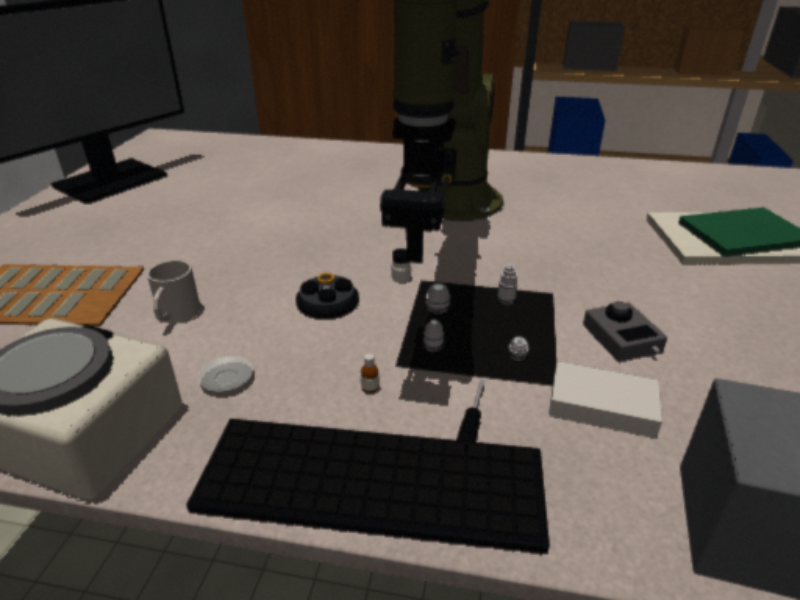

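View pics/side0.png

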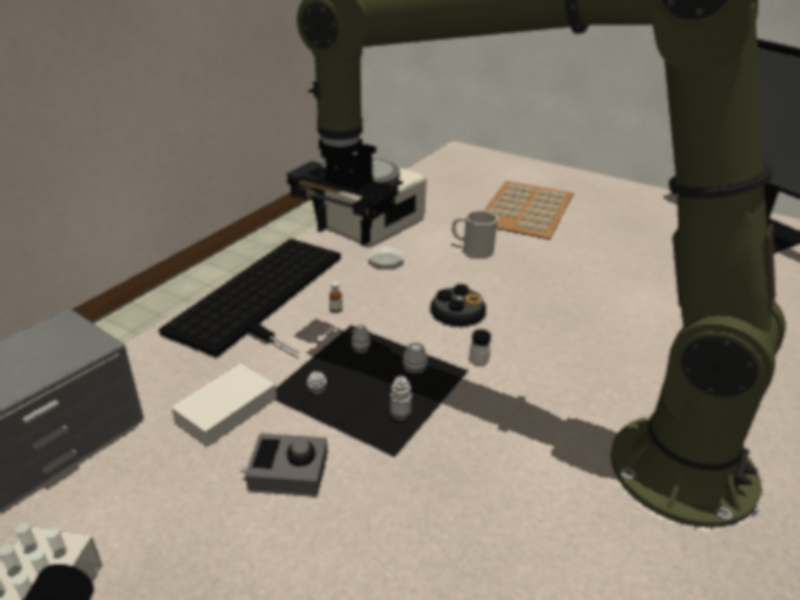

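Scene view: the long objective's top is at (509,268), the brass socket at (326,279) and the button at (619,310). In the side view the same points are at (402,379), (473,299) and (301,447). I'll triangulate these, since the network centres from the two views disagree.

```bash
python3 - <<'E'
from h import *
a=grab_frame("scene");b=grab_frame("side")
P={"long":((509,268),(402,379)),"brass":((326,277),(473,298)),"button":((619,306),(301,442)),"turret":((327,291),(459,299)),"short":((518,340),(317,375)),"dishoil":((370,359),(335,287))}
for n,(u,v) in P.items():
    o1,d1=ray(a,np.array(u)/1.5625);o2,d2=ray(b,np.array(v)/1.5625)
    M=np.stack([d1,-d2],1);k=np.linalg.lstsq(M,o2-o1,rcond=None)[0]
    p,q=o1+k[0]*d1,o2+k[1]*d2
    print(n,np.round((p+q)/2,3),"gap",np.round(p-q,3))
# mask-based, both
for c,f in(("scene",a),("side",b)):
    for n,z in(("obj_long_nose",.078),("turret",.03),("rec",.05)):
        for d in silhouettes(c,n)[:1]:
            ys,xs=np.nonzero(d["mask"]);print(c,n,round(d["conf"],2),xs.min(),xs.max(),ys.min(),ys.max(),xs.mean(),ys.mean())
E
```

```text
long [0.439 0.133 0.074] gap [ 0.001  0.003 -0.002]
brass [ 0.474 -0.208  0.036] gap [ 0.     0.001 -0.001]
button [0.502 0.323 0.055] gap [ 0.002  0.003 -0.001]
turret [ 0.503 -0.199  0.026] gap [ 0.002  0.004 -0.004]
short [0.597 0.159 0.03 ] gap [-0. -0.  0.]
dishoil [ 0.72  -0.063  0.055] gap [-0.    -0.001  0.001]
scene obj_long_nose 0.69 319 331 170 194 324.68595041322317 182.8305785123967
scene turret 0.67 189 229 174 204 208.66837256908906 189.80450358239509
scene rec 0.51 272 287 181 200 279.744769874477 190.89121338912133
side obj_long_nose 0.86 250 262 242 269 256.62633451957294 256.1423487544484
side turret 0.76 276 311 182 210 293.12741312741315 196.01544401544402
side rec 0.58 187 198 282 292 192.3271028037383 286.8785046728972
```

Request:
{"fn": "arm_command", "kwargs": {"increments": [[0, [20, 5, 0], 0], [0, [55, 15, 0], 0], [0, [95, 22, 0], 0], [0, [135, 28, 0], 0], [0, [170, 20, 0], 0], [0, [200, -10, 0], 0], [0, [230, -45, 0], 0], [0, [260, -80, 10], 0], [0, [290, -115, 20], 0], [0, [312, -138, 40], 0], [0, [323, -148, 60], 0], [0, [323, -148, 80], 0], [0, [323, -148, 80], 0], [0, [323, -148, 80], 0]], "squeeze": 20}}

```text
time: 2.8
position: [0.5024, 0.3225, 0.1428]
tcp_rot: [[0.001, 1.0, 0.0], [1.0, -0.001, -0.0], [-0.0, 0.0, -1.0]]
contact_force: [0.7, 0.3, 0.5]
grip_width: 0.0003
grip_force: 0.0
```

```bash
python3 - <<'E'
from h import *
s=state();print(s["time"],s["position"],s["grip_width"],s["contact_force"],np.round(s["tcp_rot"],3).tolist())
for c in("wrist","side","scene"):
    f=grab_frame(c)
    if c=="wrist":cv2.imwrite("pics/w1.png",cv2.resize(f["img"][:,:,::-1],(768,576)));print(f["mtx"],np.round(f["R"],3),np.round(-np.array(f["R"]).T@f["t"],4))
    for n in["rec_top","rec"]:
        print(c,n,[(np.round(d["centre"],3).tolist(),round(d["conf"],2)) for d in look_for(c,n)[:2]])
E
```

```text
2.8 [0.50240208 0.32254716 0.14283832] 0.00025194542951263184 [0.67284869 0.29803993 0.47757097] [[0.001, 1.0, 0.0], [1.0, -0.001, -0.0], [-0.0, 0.0, -1.0]]
[[297.31863964   0.         252.56300623]
 [  0.         297.31863964 187.89280081]
 [  0.           0.           1.        ]] [[ 1.    -0.001  0.   ]
 [-0.001 -0.965  0.263]
 [ 0.    -0.263 -0.965]] [0.502  0.3944 0.305 ]
wrist rec_top [([0.499, 0.327, 0.056], 0.64)]
wrist rec [([0.499, 0.329, 0.057], 0.56)]
side rec_top [([0.498, 0.331, 0.054], 0.58), ([0.677, 0.304, 0.033], 0.34)]
side rec [([0.743, -0.302, 0.008], 0.22)]
scene rec_top [([0.502, 0.319, 0.054], 0.43)]
scene rec [([0.507, 0.324, 0.06], 0.63)]
```

View pics/w1.png

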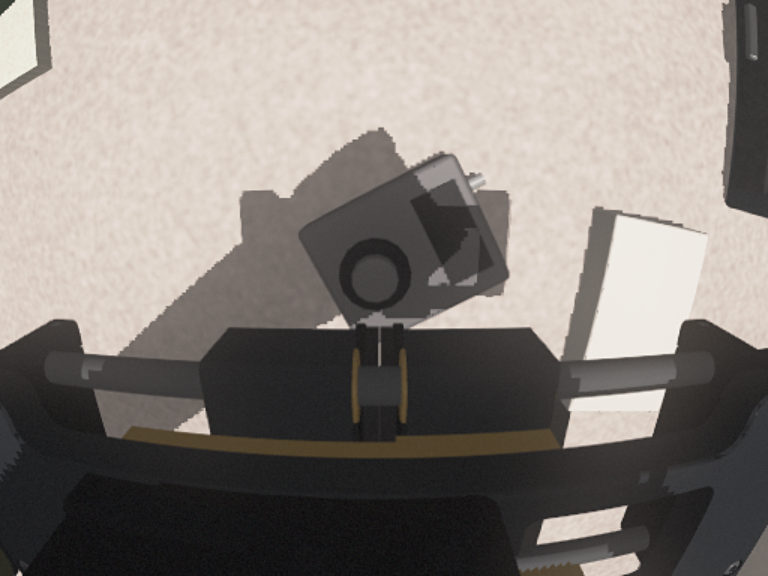

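The button cap is at (374,279), which puts it at about (0.499, 0.327, 0.056). I'll descend in steps and watch the force.

Request:
{"fn": "arm_command", "kwargs": {"increments": [[0, [5, -3, 20], 0], [0, [5, -3, 45], 0], [0, [5, -3, 65], 0], [0, [5, -3, 76], 0], [0, [5, -3, 80], 0], [0, [5, -3, 82], 0], [0, [5, -3, 84], 0], [0, [5, -3, 86], 0], [0, [5, -3, 87], 0], [0, [5, -3, 88], 0], [0, [5, -3, 88], 0]]}}

```text
time: 4.35
position: [0.4997, 0.3284, 0.0552]
tcp_rot: [[-0.0, 1.0, 0.002], [1.0, 0.0, 0.001], [0.001, 0.002, -1.0]]
contact_force: [1.3, 0.3, 2.2]
grip_width: 0.0001
grip_force: 1.0
```

Request:
{"fn": "arm_command", "kwargs": {"increments": [[0, [0, 0, 1], 0], [0, [0, 0, 2], 0], [0, [0, 0, 3], 0], [0, [0, 0, 4], 0], [0, [0, 0, 4], 0]]}}

```text
time: 4.85
position: [0.4996, 0.3284, 0.0514]
tcp_rot: [[-0.0, 1.0, 0.001], [1.0, 0.0, 0.001], [0.001, 0.001, -1.0]]
contact_force: [0.1, 0.1, 5.4]
grip_width: 0.0006
grip_force: 3.2
```

Request:
{"fn": "arm_command", "kwargs": {"increments": [[0, [0, 0, 1], 0], [0, [0, 0, 2], 0], [0, [0, 0, 3], 0], [0, [0, 0, 3], 0], [0, [0, 0, 3], 0]]}}

```text
time: 5.35
position: [0.4997, 0.3285, 0.0511]
tcp_rot: [[0.0, 1.0, 0.002], [1.0, -0.0, 0.0], [0.0, 0.002, -1.0]]
contact_force: [-4.7, -2.5, 21.4]
grip_width: 0.0002
grip_force: 10.5
```

The button bottoms out at z≈0.051 with 21 N, so it is fully in. I'll release it, rise and go to above the long objective.

Request:
{"fn": "arm_command", "kwargs": {"increments": [[0, [0, 0, -8], 0], [0, [0, 0, -20], 0], [0, [0, 0, -50], 0], [0, [0, 0, -90], 0], [0, [-15, -5, -120], 0], [0, [-45, -14, -125], 0], [0, [-80, -25, -125], 0], [0, [-115, -36, -125], 0], [0, [-150, -47, -125], 0], [0, [-180, -56, -125], 0], [0, [-195, -61, -125], 0], [0, [-195, -61, -125], 0], [0, [-195, -61, -125], 0]]}}

```text
time: 6.65
position: [0.4381, 0.1343, 0.1726]
tcp_rot: [[-0.001, 1.0, 0.0], [1.0, 0.001, 0.001], [0.001, 0.0, -1.0]]
contact_force: [0.4, 1.1, -0.1]
grip_width: 0.0007
grip_force: 0.0
```

```bash
cat >> h.py <<'E'
def wray(f,uv):
    K=f["mtx"];R=np.array(f["R"]);v=np.array([uv[0]-K[0][2],uv[1]-K[1][2]]);r=np.linalg.norm(v);th=r/K[0][0]
    d=R.T@np.r_[np.sin(th)*v/max(r,1e-9),np.cos(th)];return -R.T@np.array(f["t"]),d
def w_at_z(f,uv,z):
    o,d=wray(f,uv);return o+d*(z-o[2])/d[2]
E
python3 - <<'E'
from h import *
s=state();print(s["time"],s["position"],s["contact_force"],np.round(s["tcp_rot"],3).tolist())
for c in("wrist","side","scene"):
    f=grab_frame(c)
    if c=="wrist":
        cv2.imwrite("pics/w2.png",cv2.resize(f["img"][:,:,::-1],(768,576)));np.savez("w2.npz",**f)
    for n in["obj_long_nose"]:
        print(c,n,[(np.round(d["centre"],3).tolist(),round(d["conf"],2)) for d in look_for(c,n)[:2]])
E
```

```text
6.65 [0.43811002 0.13425312 0.17262063] [ 0.38641791  1.07751637 -0.08030447] [[-0.001, 1.0, 0.0], [1.0, 0.001, 0.001], [0.001, 0.0, -1.0]]
wrist obj_long_nose [([0.442, 0.141, 0.06], 0.81), ([0.683, 0.281, 0.036], 0.44)]
side obj_long_nose [([0.427, 0.144, 0.048], 0.81)]
scene obj_long_nose [([0.454, 0.141, 0.041], 0.59)]
```

View pics/w2.png

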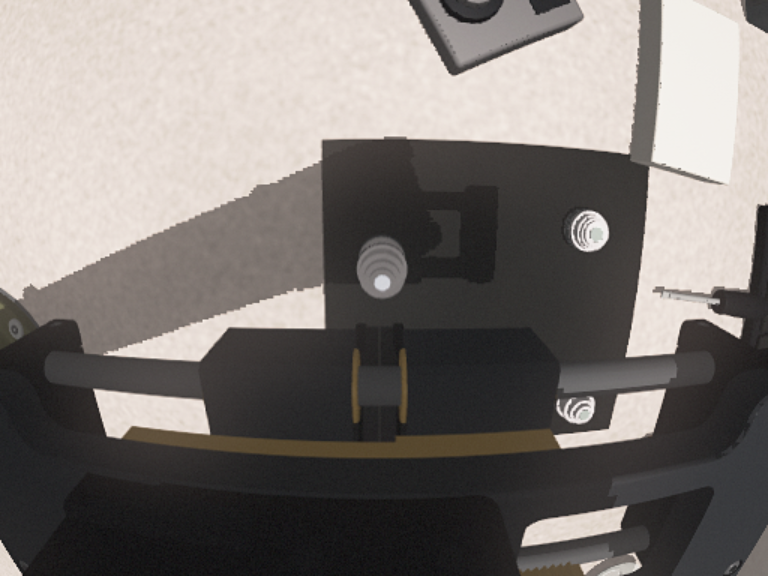

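The wrist view shows the long objective just ahead of the tip, with its lens spot at (382,283).

```bash
python3 - <<'E'
from h import *
f=dict(np.load("w2.npz"))
for z in(.074,.079):print(w_at_z(f,np.array([382,281])/1.5,z))
p=np.array([.4405,.132,.079])
for c in("scene","side"):
    g=grab_frame(c);print(c,proj(g,p)*1.5625)
E
```

```text
[0.43963221 0.13577902 0.074     ]
[0.43959275 0.13712326 0.079     ]
scene [507.93257627 265.18249658]
side [400.84465354 376.65739877]
```

Request:
{"fn": "arm_command", "kwargs": {"increments": [[0, [1, 1, 15], 0], [0, [1, 1, 35], 0], [0, [1, 1, 52], 0], [0, [1, 1, 64], 0], [0, [1, 1, 70], 0], [0, [1, 1, 72], 0], [0, [1, 1, 72], 0], [0, [1, 1, 72], 0]]}}

```text
time: 7.85
position: [0.4396, 0.1342, 0.1013]
tcp_rot: [[-0.0, 1.0, 0.001], [1.0, 0.0, 0.0], [0.0, 0.001, -1.0]]
contact_force: [0.1, -0.4, -0.2]
grip_width: 0.0003
grip_force: 0.0
```

```bash
python3 - <<'E'
from h import *
s=state();print(s["time"],s["position"],s["contact_force"])
o=[]
for c in("scene","side","wrist"):
    f=grab_frame(c);p=proj(f,s["position"]) if c!="wrist" else np.array([254,195])
    print(c,p);np.savez(c+"3.npz",**f)
    x,y=(p-[32,32]).astype(int);o.append(cv2.resize(f["img"][y:y+64,x:x+64,::-1],(264,264),interpolation=cv2.INTER_CUBIC))
cv2.imwrite("pics/c3.png",np.hstack(o))
E
```

```text
7.85 [0.4396035  0.13417198 0.10128182] [ 0.11164776 -0.42985332 -0.24021816]
scene [326.66005852 162.85594919]
side [256.55471643 234.91774102]
wrist [254 195]
```

View pics/c3.png

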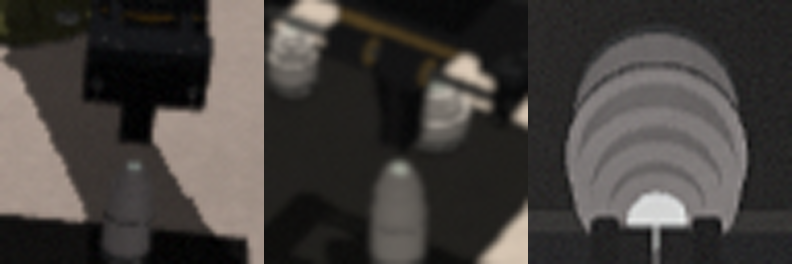

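The tip is centred over the lens end in all three crops, with about 2 cm of gap. I'll dwell here.

Request:
{"fn": "arm_command", "kwargs": {"increments": [[0, [1, 0, 0], 0], [0, [1, 0, 0], 0], [0, [1, 0, 0], 0], [0, [1, 0, 0], 0], [0, [1, 0, 0], 0], [0, [1, 0, 0], 0], [0, [1, 0, 0], 0], [0, [1, 0, 0], 0], [0, [1, 0, 0], 0], [0, [1, 0, 0], 0], [0, [1, 0, 0], 0], [0, [1, 0, 0], 0], [0, [1, 0, 0], 0], [0, [1, 0, 0], 0], [0, [1, 0, 0], 0], [0, [1, 0, 0], 0], [0, [1, 0, 0], 0], [0, [1, 0, 0], 0], [0, [1, 0, 0], 0], [0, [1, 0, 0], 0]]}}

```text
time: 10.0
position: [0.439, 0.135, 0.1006]
tcp_rot: [[-0.0, 1.0, 0.0], [1.0, 0.0, -0.0], [-0.0, 0.0, -1.0]]
contact_force: [-0.6, -0.0, -0.5]
grip_width: 0.0002
grip_force: 0.0
```

Request:
{"fn": "arm_command", "kwargs": {"increments": [[0, [0, 0, 0], 0], [0, [0, 0, 0], 0], [0, [0, 0, 0], 0], [0, [0, 0, 0], 0], [0, [0, 0, 0], 0], [0, [0, 0, 0], 0]]}}

```text
time: 10.6
position: [0.439, 0.135, 0.1006]
tcp_rot: [[-0.0, 1.0, 0.0], [1.0, 0.0, -0.0], [-0.0, 0.0, -1.0]]
contact_force: [-0.4, -0.1, -0.7]
grip_width: 0.0006
grip_force: 0.0
```

Request:
{"fn": "arm_command", "kwargs": {"increments": [[0, [0, 0, -25], 0], [0, [0, 0, -65], 0], [0, [0, 0, -105], 0], [0, [-15, 0, -128], 0], [0, [-45, 0, -130], 0], [0, [-85, 0, -130], 0], [0, [-125, 0, -130], 0], [0, [-165, 0, -130], 0], [0, [-205, 5, -130], 0], [0, [-245, 12, -130], 0], [0, [-285, 22, -120], 0], [0, [-320, 30, -100], 0], [0, [-340, 35, -75], 0], [0, [-343, 35, -60], 0], [0, [-343, 35, -60], 0], [0, [-343, 35, -60], 0]]}}

```text
time: 12.2
position: [0.4741, -0.2076, 0.1608]
tcp_rot: [[-0.0, 1.0, -0.0], [1.0, 0.0, 0.0], [0.0, -0.0, -1.0]]
contact_force: [-0.4, 0.1, 0.8]
grip_width: 0.0006
grip_force: 0.0
```

```bash
python3 - <<'E'
from h import *
s=state();print(s["time"],s["position"],s["contact_force"])
for c in("wrist","side","scene"):
    f=grab_frame(c)
    if c=="wrist":
        cv2.imwrite("pics/w4.png",cv2.resize(f["img"][:,:,::-1],(768,576)));np.savez("w4.npz",**f)
    for n in["socket","turret"]:
        print(c,n,[(np.round(d["centre"],3).tolist(),round(d["conf"],2)) for d in look_for(c,n)[:2]])
E
```

```text
12.2 [ 0.47411782 -0.2075701   0.16077237] [-0.40994515  0.12985694  0.79540882]
wrist socket [([0.499, -0.19, 0.03], 0.92)]
wrist turret [([0.496, -0.19, 0.029], 0.71)]
side socket [([0.489, -0.17, 0.027], 0.7)]
side turret [([0.493, -0.175, 0.029], 0.93)]
scene socket [([0.534, -0.191, 0.028], 0.89)]
scene turret [([0.532, -0.186, 0.028], 0.94)]
```

View pics/w4.png

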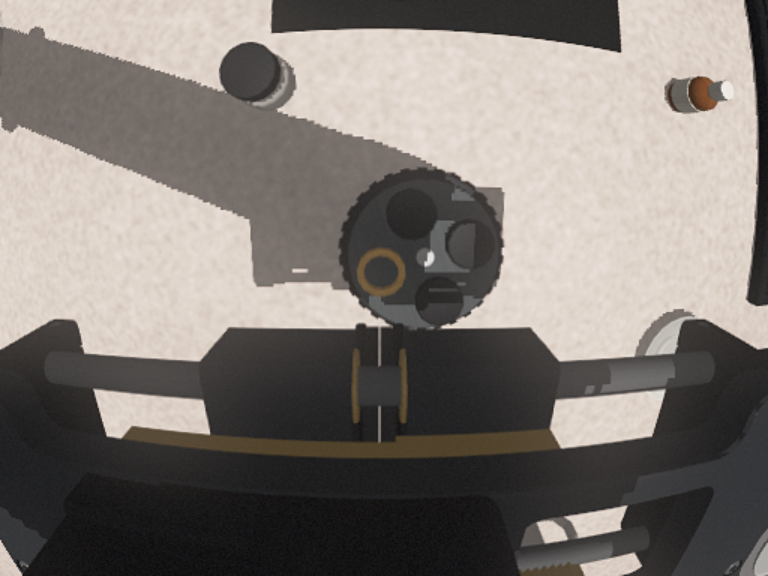

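The brass ring is centred at about (381,272) and the disc at about (421,249).

```bash
python3 - <<'E'
from h import *
f=dict(np.load("w4.npz"))
print("sock",w_at_z(f,np.array([381,272])/1.5,.038),"disc",w_at_z(f,np.array([421,249])/1.5,.03))
hsv=cv2.cvtColor(f["img"],cv2.COLOR_RGB2HSV);m=cv2.inRange(hsv,(5,90,50),(25,255,255));m[:150]=0;m[205:]=0;m[:,:220]=0;m[:,290:]=0
ys,xs=np.nonzero(m);c=cv2.minEnclosingCircle(np.stack([xs,ys],1).astype(np.float32));print(c,w_at_z(f,c[0],.038))
E
```

```text
sock [ 0.47514219 -0.20647906  0.038     ] disc [ 0.50199749 -0.19254116  0.03      ]
((253.7342529296875, 180.87318420410156), 16.367429733276367) [ 0.47487923 -0.20601096  0.038     ]
```

Request:
{"fn": "arm_command", "kwargs": {"increments": [[0, [1, 1, 20], 0], [0, [1, 1, 45], 0], [0, [1, 1, 68], 0], [0, [1, 1, 86], 0], [0, [1, 1, 96], 0], [0, [1, 1, 101], 0], [0, [1, 1, 102], 0], [0, [1, 1, 102], 0], [0, [1, 1, 102], 0], [0, [1, 1, 102], 0]]}}

```text
time: 13.65
position: [0.4756, -0.2072, 0.0593]
tcp_rot: [[-0.0, 1.0, 0.001], [1.0, 0.0, -0.0], [-0.0, 0.001, -1.0]]
contact_force: [0.3, 0.2, -0.1]
grip_width: 0.0005
grip_force: 0.0
```

```bash
python3 - <<'E'
from h import *
s=state();print(s["time"],s["position"],s["contact_force"])
o=[]
for c in("scene","side","wrist"):
    f=grab_frame(c);p=proj(f,s["position"]) if c!="wrist" else np.array([254,195])
    x,y=(p-[32,32]).astype(int);o.append(cv2.resize(f["img"][y:y+64,x:x+64,::-1],(264,264),interpolation=cv2.INTER_CUBIC))
cv2.imwrite("pics/c5.png",np.hstack(o))
E
```

```text
13.65 [ 0.47559837 -0.20722868  0.05934125] [ 0.25420822  0.23843615 -0.0739017 ]
```

View pics/c5.png

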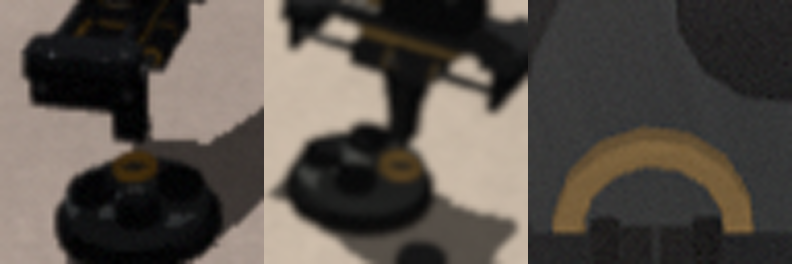

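The tip is over the brass socket with nothing touched. I'll dwell here, then hand in.

Request:
{"fn": "arm_command", "kwargs": {"increments": [[0, [0, 0, 0], 0], [0, [0, 0, 0], 0], [0, [0, 0, 0], 0], [0, [0, 0, 0], 0], [0, [0, 0, 0], 0], [0, [0, 0, 0], 0], [0, [0, 0, 0], 0], [0, [0, 0, 0], 0], [0, [0, 0, 0], 0], [0, [0, 0, 0], 0], [0, [0, 0, 0], 0], [0, [0, 0, 0], 0], [0, [0, 0, 0], 0], [0, [0, 0, 0], 0], [0, [0, 0, 0], 0], [0, [0, 0, 0], 0], [0, [0, 0, 0], 0], [0, [0, 0, 0], 0], [0, [0, 0, 0], 0], [0, [0, 0, 0], 0]]}}

```text
time: 15.8
position: [0.4751, -0.207, 0.0586]
tcp_rot: [[-0.0, 1.0, 0.0], [1.0, 0.0, -0.0], [-0.0, 0.0, -1.0]]
contact_force: [0.8, 0.5, 0.7]
grip_width: 0.0007
grip_force: 0.0
```

Request:
{"fn": "arm_command", "kwargs": {"increments": [[0, [0, 0, 0], 0], [0, [0, 0, 0], 0], [0, [0, 0, 0], 0], [0, [0, 0, 0], 0], [0, [0, 0, 0], 0], [0, [0, 0, 0], 0]]}}

```text
time: 16.4
position: [0.475, -0.207, 0.0586]
tcp_rot: [[-0.0, 1.0, 0.0], [1.0, 0.0, -0.0], [-0.0, 0.0, -1.0]]
contact_force: [0.8, -0.5, 0.2]
grip_width: 0.0003
grip_force: 0.0
```

```bash
python3 -c "
from cell import *
print(state()['position']);print(sign_off())"
```

```text
[ 0.47504166 -0.20702814  0.05856947]
the job is handed in; nothing more can be done
None
```

I pressed the button fully in and released it, dwelt over two seconds above the longest objective and then the empty socket (about 2 cm up each time), and handed in still pointing at the socket, touching nothing but the button, at about 16 s.

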